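# Gauge a buffing-spindle sleeve and sort it

## Task

Check the white sleeve that stands on the yellow square: slide it down over the steel gauge pin as far as it will go. If it goes fully home onto the pin's base, stand it upright in the green tray; if it sticks near the top of the pin, stand it upright in the red tray. Leave the other white sleeve, on the blue square, where it is.

Things in the scene. Friction and masses are not known exactly. Their poses are not given: they have to be found in the camera images.
- sleeve_a_center (a point): one of two outwardly identical upright white plastic sleeves (tubes): 46 mm outside diameter, 50 mm tall, about 90 g, open at both ends. One has a 31 mm bore, the other an 18 mm bore; which is which is not marked, only the size of the hole shows it. The point is its centre, half-way up (25 mm above its foot); z along its axis, up. One of the two stands on the yellow square, the other elsewhere on a blue square.
- sleeve_b_center (a point): one of two outwardly identical upright white plastic sleeves (tubes): 46 mm outside diameter, 50 mm tall, about 90 g, open at both ends. One has a 31 mm bore, the other an 18 mm bore; which is which is not marked, only the size of the hole shows it. The point is its centre, half-way up (25 mm above its foot); z along its axis, up. One of the two stands on the yellow square, the other elsewhere on a blue square.
- gauge: fixed steel fit gauge: a round dark base 70 mm across and 10 mm high with an upright bright pin on its centre. The pin is 24 mm thick up to 34 mm above the table, then tapers as a cone to 8 mm at its flat tip, 50 mm above the table. The 31 mm bore goes down until the sleeve's foot is on the base (10 mm above the table); the 18 mm bore sticks on the cone with the foot about 40 mm above the table. Origin: centre of the underside, on the table; z up
- green_tray: fixed open green plastic tray, 130 x 130 mm outside, 30 mm high, walls and floor 4 mm thick; origin at the centre of its underside, on the table, z up, sides along x and y; for sleeves that fit
- red_tray: fixed open red plastic tray, 130 x 130 mm outside, 30 mm high, walls and floor 4 mm thick; origin at the centre of its underside, on the table, z up, sides along x and y; for sleeves that are too tight
- yellow_square: square of flat yellow tape on the table, 90 x 90 mm, no thickness to speak of; origin at its centre; the sleeve to be checked stands on it, within about 12 mm of its centre
There are look-alikes about, which are no part of the job. What is shaped like the gauge but brown or turquoise is not meant.

How it is judged:
On the way:
1. the sleeve from the yellow square is slid onto the pin as far as it goes: within 8 mm of the base, or, if too tight, resting on the cone with the tip inside it; the other left alone (((horizontal distance between sleeve_a_center and gauge below 0.01 m and z of sleeve_a_center in the frame of gauge below 0.043 m and angle between sleeve_a_center's own z axis and vertical below 0.2 rad and distance of sleeve_b_center from where it was at the start of the episode below 0.03 m and horizontal distance between sleeve_b_center and yellow_square above 0.12 m) or (horizontal distance between sleeve_b_center and gauge below 0.01 m and z of sleeve_b_center in the frame of gauge below 0.072 m and contact force between sleeve_b and gauge above 0.3 N and angle between sleeve_b_center's own z axis and vertical below 0.35 rad and distance of sleeve_a_center from where it was at the start of the episode below 0.03 m and horizontal distance between sleeve_a_center and yellow_square above 0.12 m))), for 0.1 s.
At the end, for the whole second after the job is handed in: The sleeve that was on the yellow square stands upright (within 10 degrees), at rest on the floor of the green tray if it went fully home on the pin, of the red tray if it did not; the other sleeve is within 30 mm of where it stood (((x of sleeve_a_center in the frame of green_tray between -0.055 and 0.055 m and y of sleeve_a_center in the frame of green_tray between -0.055 and 0.055 m and height (world z) of sleeve_a_center below 0.036 m and angle between sleeve_a_center's own z axis and vertical below 0.17 rad and linear speed of sleeve_a below 0.02 m/s and distance of sleeve_b_center from where it was at the start of the episode below 0.03 m and horizontal distance between sleeve_b_center and yellow_square above 0.12 m) or (x of sleeve_b_center in the frame of red_tray between -0.055 and 0.055 m and y of sleeve_b_center in the frame of red_tray between -0.055 and 0.055 m and height (world z) of sleeve_b_center below 0.036 m and angle between sleeve_b_center's own z axis and vertical below 0.17 rad and linear speed of sleeve_b below 0.02 m/s and distance of sleeve_a_center from where it was at the start of the episode below 0.03 m and horizontal distance between sleeve_a_center and yellow_square above 0.12 m))); the robot touches nothing.
It also fails if it takes over 48 s, if anything falls off the work surface, if the arm or the gripper's body presses on something with over 40 N, if the wrist force passes 120 N, or if a joint passes its speed limit or range.

## Robot

A 6-joint arm with a two-finger parallel gripper is mounted at the origin on the work surface. World frame = base frame: x ahead of the robot, y to its left, z up, the work surface at z = 0. Lengths are in m, angles in rad, forces in N, time in s.
With the tool pointing down it reaches from about 0.375 to 0.75 m from the base axis. Payload 9 kg.
Tool frame: the origin (TCP) lies on the centre line of the jaws, within the pads' length; the fingertips stand 14 mm ahead of it and the grasp point (between the pads) lies 5 mm behind it (tip_reach is the distance from the TCP to the fingertips, in m); z points along the fingers, y is the line along which they close (so a half turn about z gives the same grasp; the last joint's range is limited). The gripper opens to 85 mm and grips with 20 to 120 N. Pads are 22 mm wide; open, the fingers measure 114 mm over their backs; the gripper's body (76 mm by 85 mm) begins 54 mm behind the grasp point. The pads swing forward as they close: fully open they stand 13 mm farther back than shut.
Start: joints at [0.907, 0.104, 0.097, 1.564, 0, 1.353], TCP at [0.259, 0.541, 0.221] pointing down, gripper open.
Joint ranges: [-2.99, 2.99], [-0.84, 1.86], [-1.1, 1.16], [-1.84, 2.11], [-1.51, 1.56], [-3.14, 3.14]. Speed limits (rad/s): [2.22, 2.22, 2.57, 3.14, 3.14, 3.14].

## Interface

Orientations are given as a unit quaternion [w, x, y, z].
In Python, from rig import * gives the robot as it stands.
- The arm moves only by the tool step_arm, never from a script. Its argument "deltas" is text: rows parted by semicolons, each of 7 numbers parted by spaces: the opening, from -1 (shut) to 1 (fully open), so that 0 is half open, then the shift along the world's x, y, z in mm, then the turn, a rotation vector about the world's x, y, z in rad. In form: jaw dx dy dz rx ry rz; .... A call has 1 to 12 rows; each row shifts and turns the commanded pose from where the row before left it; what a row does not reach is not made up. A row lasts 1/8 s, in which the tool goes at most 62.5 mm and 10.7 degrees, less where a joint would pass 70% of its speed; a pose out of reach is approached as far as the arm can. A call is refused whole if a number of a shift passes 62.5 or a number of a turn 0.188, either way. A call with a gripper value outside its range is refused whole. The fingers move at their own pace and stop on an object; "grip_force" is the grip in N (left out, the last holds). Time passes only in rows, so rows that do not move let the fingers close. It gives the time, the measured TCP pose, the force, the opening and the grip force at its end, in the units of the state.
- observe(): the state, without advancing time (a new reading comes with each control period).
- snapshot(name): name is "scene" or "top" or "wrist"; returns a dict with "color" (480x640x3 uint8, red, green, blue), "depth" (480x640 float32, m along the optical axis (not along the pixel's ray), 0 where there is no reading), "fovy" (degrees; the focal length in pixels is half the picture's height over the tangent of half this angle, whatever the lens; pixels are square), "cx", "cy" (the principal point, pixels), "pose" (4x4, takes a point from camera to world coordinates). Camera axes: x right, y up, looking along -z (the intrinsics and any distortion apply to the point x, -y, -z); pixel columns grow to the right and rows downward; lengths in m; the calibration is good to about 2 mm. A picture is of the moment at which its call begins.
- hand_in(): hands the job in; it is judged then, once.
Trained networks look in a picture, given as the dict that the camera call returned (one of the last four; its "shot" number tells which), for a name from the list of things; names that differ only in an ending like _2 or _b are one class to them, and where a whole thing is asked for, a point or a joint stands for the part that bears it (a point fixed in the world has none). Each returns a list of dicts, best first, with "p" (0 to 1); they miss things now and then, are a little off and sometimes report something else, mostly with a low value. They report only what shows in the picture. A call takes as long as a camera call. They do not tell look-alikes from the thing itself.
- trace(picture, name): "pixels" (480x640 bool, what is visible of it) and "box" ([left, top, width, height] in pixels, round what is visible of it).
The state is a dict: "time": time; "q": joint angles; "qvel": joint speeds; "effort": joint torques, N m; "tcp_pos": TCP position; "ee_rot": TCP orientation; "force": force on the tool from outside, world axes, zero at the start; "wrist_torque": the same for the moment, N m; "width": finger opening in m; "grip_force": force on a finger pad.
Only numpy, scipy, OpenCV 4.12 (cv2) and the standard library are available. Lean on these libraries where they do the work, as an engineer would, in place of code of your own. Each camera call takes 0.05 s, during which the arm holds its last target. There are 200 camera calls.

## Working session

There is one attempt and no reset: what is moved stays moved. The work goes in short steps, Python scripts to look and compute and a tool call to move; the robot and the scene stay as the last step left them, time stands still between calls to the robot, and variables do not carry over. Pictures are saved under pics/ and viewed, at most 10 in all, crops included, and the job is handed in when it is done.

Besides the shell and the picture viewer there is one more tool, called as a command line: name --argument value ..., lists and objects as JSON in quotes. step_arm: Moves the arm, as the interface text tells. Its arguments: {"type":"object","properties":{"deltas":{"type":"string"},"grip_force":{"type":"number"}},"required":["deltas"]}

```bash
mkdir -p pics; cat > h.py <<'E'
from rig import *
import numpy as np, cv2
def world(p,u,v,z=None):
    f=240/np.tan(np.radians(p["fovy"])/2); T=np.array(p["pose"])
    u=np.asarray(u,float);v=np.asarray(v,float)
    r=np.stack([(u-p["cx"])/f,-(v-p["cy"])/f,-np.ones_like(u)],-1)
    if z is None:
        d=p["depth"][v.astype(int),u.astype(int)][...,None]
        return (r*d)@T[:3,:3].T+T[:3,3]
    w=r@T[:3,:3].T; return T[:3,3]+w*((z-T[2,3])/w[...,2:3])
def save(p,n): cv2.imwrite(f"pics/{n}.png",p["color"][...,::-1])
def rep(p,names):
    for n in names:
        for k in trace(p,n)[:4]:
            v,u=np.nonzero(k["pixels"]); d=p["depth"][v,u]>0
            if d.sum()<5: print(n,k["p"],k["box"]);continue
            w=world(p,u[d],v[d]); print(n,round(k["p"],2),k["box"],"med",np.median(w,0).round(3),"lo",np.percentile(w,2,0).round(3),"hi",np.percentile(w,98,0).round(3))
E
python3 - <<'E'
from h import *
a=snapshot("top");b=snapshot("scene");save(a,"top");save(b,"scene")
print(a["fovy"],a["pose"],[k for k in a])
for p in (a,b): rep(p,["sleeve_a_center","gauge","green_tray","red_tray","yellow_square"]);print()
print(observe())
E
```

```text
49.775547807958525 [[ 0.01777351  0.99136294 -0.12993696  0.38813675]
 [-0.99977481  0.01912864  0.00918842 -0.00765224]
 [ 0.01159458  0.12974439  0.99147968  0.9549921 ]
 [ 0.          0.          0.          1.        ]] ['color', 'depth', 'fovy', 'cx', 'cy', 'pose', 'shot']
sleeve_a_center 0.63 [149.1, 260.4, 32.8, 29.9] med [0.423 0.25  0.046] lo [0.402 0.229 0.001] hi [0.444 0.271 0.053]
gauge 0.95 [309.7, 225.0, 36.3, 33.8] med [ 0.489 -0.034  0.011] lo [ 0.461 -0.065  0.007] hi [ 0.522 -0.003  0.049]
gauge 0.79 [327.8, 287.8, 36.5, 39.1] med [ 0.372 -0.071  0.011] lo [ 0.34  -0.102  0.007] hi [ 0.402 -0.04   0.049]
gauge 0.67 [250.6, 227.8, 37.4, 37.5] med [0.479 0.07  0.011] lo [0.449 0.04  0.007] hi [0.511 0.102 0.049]
green_tray 0.96 [182.1, 116.7, 76.9, 76.6] med [0.65  0.167 0.005] lo [0.582 0.1   0.001] hi [0.709 0.227 0.032]
yellow_square 0.75 [427.2, 257.9, 54.5, 56.6] med [ 0.404 -0.271  0.001] lo [ 0.367 -0.317 -0.003] hi [ 0.46  -0.226  0.004]

sleeve_a_center 0.64 [461.7, 248.8, 38.6, 40.5] med [0.442 0.253 0.034] lo [0.408 0.231 0.002] hi [0.449 0.274 0.05 ]
gaug
[... 689 characters left out ...]
4  0.001]

{'time': 0.6, 'q': array([9.07318165e-01, 1.04076078e-01, 9.73314312e-02, 1.56387924e+00,
       9.24021516e-07, 1.35307911e+00]), 'qvel': array([ 3.25490370e-04, -3.79237071e-06,  9.07923693e-05,  1.10275458e-03,
       -1.16797043e-03, -6.27319768e-04]), 'effort': array([-1.40413598e-03, -5.56480730e+01,  5.03562856e+01,  6.79386267e-04,
       -2.73090945e-04,  3.10492133e-06]), 'tcp_pos': array([0.25872198, 0.54141398, 0.22096202]), 'ee_rot': array([3.63526164e-05, 2.21039761e-01, 9.75264793e-01, 7.81814595e-05]), 'force': array([-0.37039108,  0.17323378,  0.35437527]), 'wrist_torque': array([0.04854066, 0.00428115, 0.06898884]), 'grip_force': 0.0, 'width': 0.0853339461189447}
```

```bash
python3 - <<'E'
import cv2,numpy as np
a=cv2.imread("pics/top.png")[100:340,130:500];b=cv2.imread("pics/scene.png")[150:400,130:530]
a=cv2.resize(a,(462,300));b=cv2.resize(b,(480,300))
cv2.imwrite("pics/both.png",np.vstack([cv2.copyMakeBorder(a,0,0,0,18,0),b]))
E
```

```text
(no output)
```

View pics/both.png

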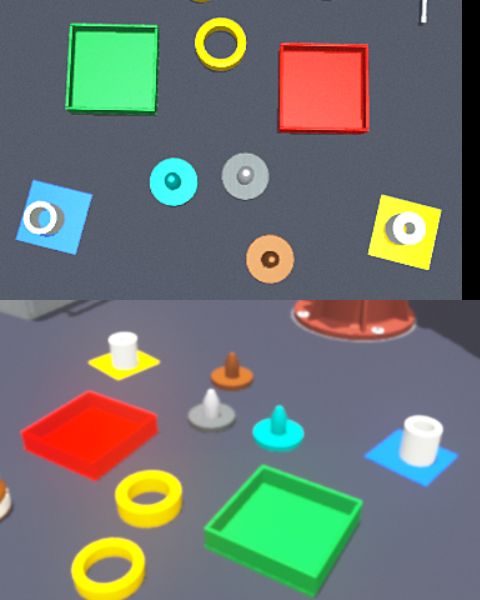

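The crop shows the yellow-square sleeve at top px (457,282), with a small hole, so it is probably the 18 mm one. The grey gauge is at (327,241), and brown and turquoise look-alikes stand beside it. I'll measure these next.

```bash
python3 - <<'E'
from h import *
p=snapshot("top")
V,U=np.mgrid[0:480,0:640]; W=world(p,U,V); ok=p["depth"]>0
def reg(x,y,r,lo,hi):
    m=ok&(np.hypot(W[...,0]-x,W[...,1]-y)<r)&(W[...,2]>lo)&(W[...,2]<hi); w=W[m]
    c,rad=cv2.minEnclosingCircle(w[:,:2].astype(np.float32)); print(len(w),w.mean(0).round(4),"circ",np.round(c,4),round(rad,4),w.min(0).round(4),w.max(0).round(4))
reg(.41,-.27,.07,.044,.06); reg(.423,.25,.06,.044,.06)
reg(.489,-.034,.05,.0055,.018); reg(.489,-.034,.05,.035,.06)
c=p["color"].astype(int); m=ok&(c[...,0]>c[...,1]+80)&(c[...,0]>c[...,2]+80)&(np.hypot(W[...,0]-.627,W[...,1]+.15)<.12)
w=W[m];print("red",w.min(0),w.max(0))
E
```

```text
472 [ 0.4177 -0.2627  0.05  ] circ [ 0.4174 -0.2636] 0.0234 [ 0.396  -0.2852  0.0442] [ 0.4396 -0.2406  0.0539]
320 [0.4229 0.2511 0.0499] circ [0.4232 0.2524] 0.0237 [0.4006 0.2291 0.0441] [0.4459 0.275  0.0548]
974 [ 0.4907 -0.0339  0.0104] circ [ 0.4912 -0.0347] 0.0356 [ 0.4571 -0.0702  0.0057] [0.5257 0.     0.0158]
119 [ 0.4904 -0.0338  0.0434] circ [ 0.4913 -0.0341] 0.0116 [ 0.4801 -0.045   0.0351] [ 0.5022 -0.0234  0.0541]
red [ 0.55777864 -0.21566944 -0.00330672] [ 0.69968059 -0.08238464  0.03547827]
```

step_arm --deltas "1 40 -40 0 0 0 0;1 40 -40 0 0 0 0;1 40 -40 0 0 0 0;1 40 -40 0 0 0 0;1 40 -40 0 0 0 0;1 0 -55 0 0 0 0;1 0 -55 0 0 0 0;1 0 -55 0 0 0 0;1 0 -55 0 0 0 0;1 0 -55 0 0 0 0;1 0 -55 0 0 0 0;1 0 -55 0 0 0 0" --grip_force 30

```text
time: 2.15
tcp_pos: [0.4585, -0.0454, 0.2212]
ee_rot: [0.0, 0.221, 0.975, 0.0]
force: [0.0, 0.2, -0.5]
width: 0.0856
grip_force: 0.0
```

step_arm --deltas "1 0 -55 0 0 0 0;1 -10 -55 -20 0 0 0;1 -10 -55 -20 0 0 0;1 -11 -44 -30 0 0 0;1 -10 0 0 0 0 0;1 0 0 0 0 0 0;1 0 0 0 0 0 0"

```text
time: 3.02
tcp_pos: [0.4186, -0.2521, 0.1521]
ee_rot: [0.001, 0.22, 0.975, -0.0]
force: [0.5, 0.4, -0.6]
width: 0.0854
grip_force: 0.0
```

```bash
cat > w.py <<'E'
from h import *
import sys
p=snapshot("wrist");save(p,sys.argv[1]);o=observe();print(o["tcp_pos"].round(4),o["ee_rot"].round(4),o["q"].round(3),o["force"].round(1),o["time"])
rep(p,["sleeve_a_center"])
V,U=np.mgrid[0:480,0:640]; W=world(p,U,V); m=(p["depth"]>0)&(W[...,2]>.046)&(W[...,2]<.054)&(np.hypot(W[...,0]-.418,W[...,1]+.263)<.05)
if m.sum()>30: print(cv2.minEnclosingCircle(W[m][:,:2].astype(np.float32)),m.sum())
E
python3 w.py w1
```

```text
[ 0.4186 -0.2521  0.152 ] [ 8.000e-04  2.203e-01  9.754e-01 -4.000e-04] [-0.811 -0.245 -0.362  1.452  0.    -0.366] [ 0.9 -0.   0.5] 3.075
((0.41971704363822937, -0.2630108892917633), 0.02302088961005211) 2662
```

step_arm --deltas "1 1 -11 -40 0 0 0;1 0 0 -40 0 0 0;1 0 0 -30 0 0 0;1 0 0 -12 0 0 0;1 0 0 0 0 0 0;-1 0 0 0 0 0 0;-1 0 0 0 0 0 0;-1 0 0 0 0 0 0;-1 0 0 0 0 0 0;-1 0 0 0 0 0 0" --grip_force 40

```text
time: 4.38
tcp_pos: [0.4194, -0.2644, 0.0305]
ee_rot: [0.001, 0.221, 0.975, -0.001]
force: [-0.3, 2.2, 6.8]
width: 0.0432
grip_force: 40.2
```

```bash
python3 w.py w2
```

```text
[ 0.4194 -0.2644  0.0305] [ 1.000e-03  2.211e-01  9.753e-01 -6.000e-04] [-0.827 -0.164 -0.514  1.219  0.    -0.381] [-0.8  1.   7.2] 4.425
((0.4143056273460388, -0.261248379945755), 0.03509283438324928) 8426
```

View pics/w2.png

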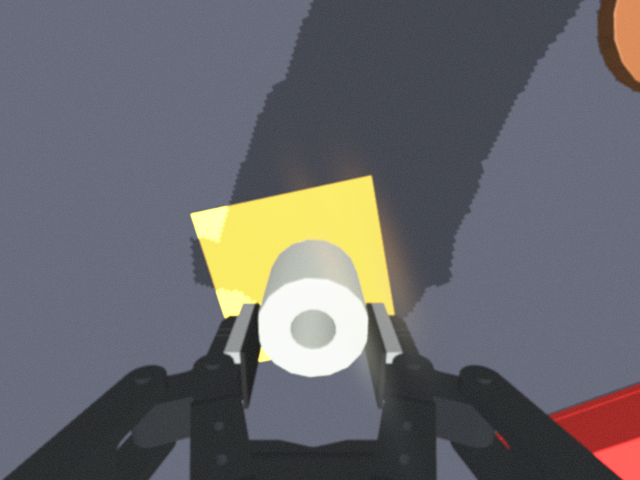

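The sleeve is gripped at (313,325), and the small bore is clear. I'll lift it and carry it above the grey gauge.

step_arm --deltas "-1 0 0 20 0 0 0;-1 0 0 40 0 0 0;-1 0 0 30 0 0 0;-1 12 40 0 0 0 0;-1 12 40 0 0 0 0;-1 12 40 0 0 0 0;-1 12 40 0 0 0 0;-1 12 40 0 0 0 0;-1 12 30 0 0 0 0;-1 0 0 0 0 0 0;-1 0 0 0 0 0 0"

```text
time: 5.85
tcp_pos: [0.4907, -0.0339, 0.1191]
ee_rot: [0.0, 0.221, 0.975, -0.0]
force: [1.2, 0.0, -0.6]
width: 0.0432
grip_force: 41.3
```

```bash
python3 - <<'E'
from h import *
p=snapshot("wrist");save(p,"w3");t=snapshot("top");s=snapshot("scene");save(s,"s3");o=observe();print(o["tcp_pos"].round(4),o["ee_rot"].round(4),o["force"].round(1),o["time"],o["width"])
V,U=np.mgrid[0:480,0:640]
def reg(p,x,y,r,lo,hi):
    W=world(p,U,V);m=(p["depth"]>0)&(np.hypot(W[...,0]-x,W[...,1]-y)<r)&(W[...,2]>lo)&(W[...,2]<hi); w=W[m]
    if len(w)>20:
        c,rad=cv2.minEnclosingCircle(w[:,:2].astype(np.float32)); print(len(w),w.mean(0).round(4),"circ",np.round(c,4),round(rad,4))
for q in(p,t,s): reg(q,.491,-.034,.045,.006,.016); reg(q,.491,-.034,.03,.122,.140)
E
```

```text
[ 0.4906 -0.0344  0.119 ] [ 1.000e-04  2.217e-01  9.751e-01 -0.000e+00] [-0.2  0.7  0.3] 6.0 0.043491226172582095
4198 [ 0.4828 -0.0281  0.0108] circ [ 0.4935 -0.0337] 0.0351
8628 [ 0.4876 -0.0325  0.1369] circ [ 0.4865 -0.0318] 0.0286
562 [ 0.5004 -0.0301  0.0091] circ [ 0.4951 -0.0337] 0.036
363 [ 0.5019 -0.0352  0.1328] circ [ 0.4942 -0.0353] 0.0289
```

View pics/w3.png

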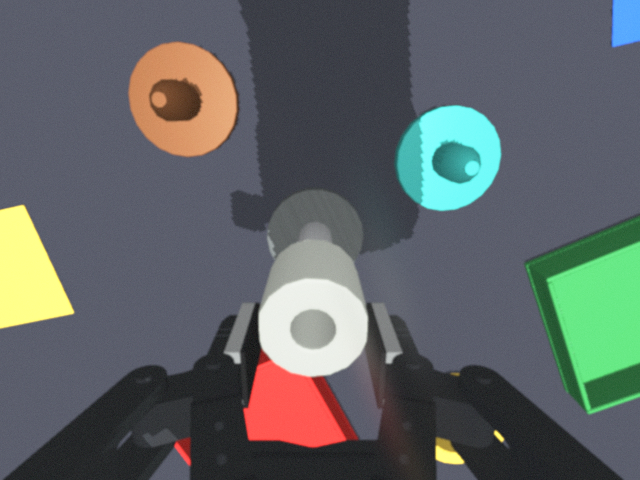

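step_arm --deltas "-1 1 0 -25 0 0 0;-1 0 0 -15 0 0 0;-1 0 0 -5 0 0 0;-1 0 0 0 0 0 0"

```text
time: 6.5
tcp_pos: [0.4916, -0.0338, 0.074]
ee_rot: [-0.0, 0.221, 0.975, 0.0]
force: [-0.4, 0.0, -0.3]
width: 0.0435
grip_force: 41.3
```

step_arm --deltas "-1 0 0 -2 0 0 0;-1 0 0 0 0 0 0"

```text
time: 6.75
tcp_pos: [0.4919, -0.0337, 0.0723]
ee_rot: [0.0, 0.221, 0.975, 0.0]
force: [-0.6, 0.1, -0.9]
width: 0.0433
grip_force: 41.3
```

step_arm --deltas "-1 0 0 -1 0 0 0;-1 0 0 0 0 0 0"

```text
time: 7.0
tcp_pos: [0.4919, -0.0336, 0.0711]
ee_rot: [0.0, 0.221, 0.975, 0.0]
force: [0.1, 0.2, -0.4]
width: 0.0433
grip_force: 41.3
```

step_arm --deltas "-1 0 0 -1 0 0 0;-1 0 0 -1 0 0 0;-1 0 0 0 0 0 0"

```text
time: 7.38
tcp_pos: [0.4924, -0.0336, 0.0696]
ee_rot: [0.001, 0.221, 0.975, 0.0]
force: [1.8, 1.7, 4.1]
width: 0.0433
grip_force: 41.8
```

step_arm --deltas "-1 0 0 -1 0 0 0;-1 0 0 0 0 0 0;-1 0 0 0 0 0 0"

```text
time: 7.75
tcp_pos: [0.4928, -0.0338, 0.0693]
ee_rot: [0.001, 0.221, 0.975, 0.0]
force: [0.8, 1.6, 11.3]
width: 0.0432
grip_force: 42.3
```

The sleeve stops with its foot about 39 mm up and an 11 N reaction, so it's stuck on the cone and goes in the red tray.

step_arm --deltas "-1 0 0 20 0 0 0;-1 0 0 25 0 0 0;-1 27 -23 0 0 0 0;-1 27 -23 0 0 0 0;-1 27 -23 0 0 0 0;-1 27 -23 0 0 0 0;-1 27 -23 0 0 0 0;-1 0 0 0 0 0 0;-1 0 0 -30 0 0 0;-1 0 0 -30 0 0 0;-1 0 0 -13 0 0 0;-1 0 0 0 0 0 0"

```text
time: 9.25
tcp_pos: [0.6257, -0.148, 0.0392]
ee_rot: [-0.001, 0.221, 0.975, 0.0]
force: [0.3, -0.3, -0.9]
width: 0.0434
grip_force: 41.3
```

```bash
python3 w.py w4
```

```text
[ 0.6266 -0.1484  0.0404] [-0.      0.221   0.9753  0.    ] [-0.435  0.281 -0.035  1.256  0.     0.01 ] [-0.2  0.  -1.4] 9.3
```

View pics/w4.png

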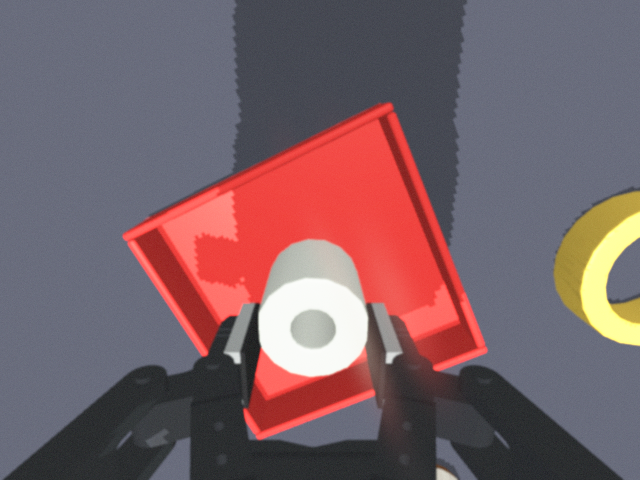

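The sleeve, at (313,325), is over the red tray floor and a few mm above it. I'll lower until it touches.

step_arm --deltas "-1 0 0 -3 0 0 0;-1 0 0 -1 0 0 0;-1 0 0 -1 0 0 0;-1 0 0 0 0 0 0;-1 0 0 0 0 0 0"

```text
time: 9.98
tcp_pos: [0.6267, -0.1486, 0.035]
ee_rot: [0.0, 0.221, 0.975, 0.0]
force: [-0.6, -0.0, -0.5]
width: 0.0436
grip_force: 41.3
```

step_arm --deltas "-1 0 0 -1 0 0 0;-1 0 0 0 0 0 0;0.5 0 0 0 0 0 0;0.5 0 0 0 0 0 0;0.5 0 0 0 0 0 0;0.5 0 0 0 0 0 0;0.5 0 0 20 0 0 0;0.5 0 0 30 0 0 0;0.5 0 0 50 0 0 0;0.5 0 0 40 0 0 0;0.5 0 0 0 0 0 0"

```text
time: 11.35
tcp_pos: [0.6289, -0.1496, 0.1799]
ee_rot: [0.004, 0.221, 0.975, -0.001]
force: [0.6, -0.2, -0.3]
width: 0.0642
grip_force: 0.0
```

```bash
python3 - <<'E'
from h import *
o=observe();print(o["tcp_pos"],o["width"],o["force"],o["time"])
s=snapshot("scene");w=snapshot("wrist");save(s,"s5")
rep(s,["sleeve_a_center","red_tray"]);rep(w,["sleeve_a_center"])
c=cv2.imread("pics/s5.png")[150:400,130:530];cv2.imwrite("pics/s5c.png",c)
E
```

```text
[ 0.62890437 -0.14958245  0.1799486 ] 0.06423788744572356 [ 0.63309555 -0.18160246 -0.33495791] 11.35
sleeve_a_center 0.68 [465.4, 247.4, 32.3, 40.8] med [0.442 0.254 0.035] lo [0.408 0.232 0.002] hi [0.449 0.273 0.05 ]
red_tray 0.64 [146.0, 228.0, 118.1, 73.3] med [ 0.641 -0.136  0.011] lo [ 0.563 -0.211 -0.001] hi [ 0.692 -0.082  0.029]
```

View pics/s5c.png

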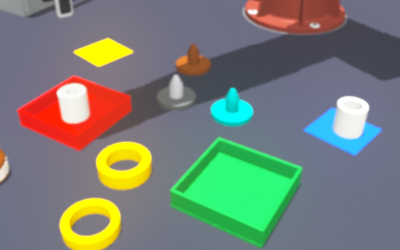

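The sleeve stands upright in the red tray at crop px (73,103), and the other is untouched on the blue square at (350,117). The arm is clear, so I'm handing in.

```bash
python3 -c "
from rig import *
print(hand_in())"
```

```text
the job is handed in; nothing more can be done
None
```

The sleeve from the yellow square stuck on the gauge cone (foot about 39 mm above the table, 11 N), so it now stands upright in the red tray; the blue-square sleeve was not touched, and the job is handed in (no verdict was returned).

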